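# Stow a moisture tin in the push-latch sample drawer

## Robot

A 7-joint arm with a two-finger parallel gripper is mounted at the origin on a cart in front of the work surface, level with it; the furniture and walls round the work are solid. World frame = base frame: x ahead of the robot, y to its left, z up, the work surface at z = 0. Lengths are in m, angles in rad, forces in N, time in s.
With the tool pointing down it reaches from about 0.4 to 0.85 m from the base axis. Payload 4.5 kg.
Tool frame: the origin (TCP) lies on the mounting face of the last link; the fingertips stand 166 mm ahead of it and the grasp point (between the pads) lies 147 mm ahead of it; z points along the fingers, y is the line along which they close (so a half turn about z gives the same grasp; the last joint's range is limited). The gripper opens to 88 mm and grips with 3 to 60 N. Pads are 18 mm wide; open, the fingers measure 123 mm over their backs; the gripper's body (75 mm by 187 mm) begins 45 mm behind the grasp point.
Start: joints at [1.372, 0.689, -0.195, 1.565, 0.157, 0.902, -0.215], TCP at [0.144, -0.608, 0.405] pointing down, gripper open.
Joint ranges: [-3.01, 3.01], [-0.46, 2.08], [-1.47, 1.51], [0.13, 2.56], [-1, 4.14], [0.04, 2.09], [-2.66, 2.66]. Speed limits (rad/s): [2.57, 2.57, 3.14, 3.14, 3.14, 3.14, 3.14].

## Interface

Orientations are given as a unit quaternion [x, y, z, w].
In Python, from plant import r, snapshot gives the robot as it stands. The module is installed in compiled form; this text tells all that it offers.
- The arm moves only by the tool move_arm, never from a script. Its argument "rows" is a list of rows, each a list of 5 numbers: the shift along the tool's x, y, z in m, then the turn about the tool's z in rad, then the finger opening in m, from 0 to 0.0881. In form: [[dx, dy, dz, spin, claw], ...]. A call has 1 to 10 rows; each row shifts and turns the commanded pose from where the row before left it, along the tool's axes as they then stand; what a row does not reach is not made up. A row lasts 1/12 s, in which the tool goes at most 41.7 mm and 7.16 degrees, less where a joint would pass 70% of its speed; a pose out of reach is approached as far as the arm can. A call with a gripper value outside its range is refused whole. The fingers move at their own pace and stop on an object; "newtons" is the grip in N (left out, the last holds). Time passes only in rows, so rows that do not move let the fingers close. It gives the time, the measured TCP pose, the force, the opening and the grip force at its end, in the units of the state.
- r.get_state(): the state, without advancing time (a new reading comes with each control period).
- snapshot(name): name is "scene" or "top" or "wrist"; returns a dict with "color" (480x640x3 uint8, red, green, blue), "depth" (480x640 float32, m along the optical axis (not along the pixel's ray), 0 where there is no reading), "mtx" (3x3 intrinsics, pixels), "eye" and "orientation" of the camera in the world. Camera axes: x right, y up, looking along -z (the intrinsics and any distortion apply to the point x, -y, -z); pixel columns grow to the right and rows downward; lengths in m; the calibration is good to about 2 mm. A picture is of the moment at which its call begins.
- r.finish_job(): hands the job in; it is judged then, once.
The state is a dict: "clock": time; "q": joint angles; "qd": joint speeds; "joint_torque": joint torques, N m; "tool_pos": TCP position; "eef_rot": TCP orientation; "contact_force": force on the tool from outside, world axes, zero at the start; "moment": the same for the moment, N m; "opening": opening from 0.0 (shut) to 1.0 (fully open); "finger_force": force on a finger pad.
Only numpy, scipy, OpenCV 4.12 (cv2) and the standard library are available. Lean on these libraries where they do the work, as an engineer would, in place of code of your own. Each camera call takes 0.05 s, during which the arm holds its last target. There are 200 camera calls.

## Task

Put the loose small moisture tin away in the sample drawer, which is shut on a push-push latch: press its front to release it, set the tin down into the empty round well, and push the drawer home until the latch holds it shut again. Press firmly but do not force the latch, and leave the tin already in the drawer and the other things on the bench as they are.

Things in the scene. Friction and masses are not known exactly. Their poses are not given: they have to be found in the camera images.
- case: Dark green steel housing of the bench-top drawer unit, fixed: 240 wide (y), 168 deep (x), 78 high. Origin under its centre. Its open front, 84 from the origin, looks along its own -x, towards the robot. A lip over the opening leaves 62 above the bench: a tin down in its well passes under it, one standing on the insert does not.
- drawer (a joint): The drawer, sliding out along the case's -x: 0 to 0.003 = shut, held by the latch; 0.120 = open. Push-push latch: each full press on to a rubber buffer, then letting go, changes its state; a shorter press changes nothing. The buffer's setting differs: 6 to 11 mm inward of 0. Released, the damped spring sends the drawer out in 1 to 2 s; relatched, it stays.
- push_pad (a point): Middle of the face of the black rubber pad (60 wide, 26 high) on the drawer's grey front panel (224 wide, 12 to 62 above the bench); moves with it. Press along the case's +x, slowly over the last 20 mm. The spring resists with 2 N open to 10 N at the latch, plus 30 N per m/s; the buffer adds 12 N per mm: 14 to 20 N is a full press, over 25 N forces it.
- well_right (a point): Floor centre of the right-hand round well (case's -y side), the empty one; moves with the drawer. 64 across, 10 deep, in a flat plywood insert; floor 24 above the bench, 76 behind the pad's face; with the drawer open it lies 61 in front of the case. Free round a tin in it: 27 to the front panel, 38 to the other tin, 27 to the drawer's side.
- well_left (a point): Centre of the floor of the left-hand well (at the case's +y side), alike, 96 from the other; it holds stored_tin.
- tin: The tin to stow: small lidded aluminium moisture tin, round, 58 across, 36 high, 60 to 125 g, standing on the bench to the right of the drawer unit. Origin at the centre of its underside. Grasp it across the body.
- stored_tin: A like tin, 58 across, 34 high, in the left-hand well. Origin at the centre of its underside. Leave it there.
- big_tin: Bigger moisture tin, 71 across, 47 high, on the bench at the right. Origin under its centre. Leave it.
- bolt: Loose galvanised hexagon bolt, 90 long along its y, 28 thick, on the bench at the left. Origin on its underside. Leave it.
- can: Aerosol can, 57 across, 195 high, standing on the bench left of the drawer unit. Origin at its foot; the can's axis stands 28 along its +y. Leave it.
Things that resemble listed ones, but are neither listed nor needed, are in the scene too. Leave any black or blue look-alike of the tin alone.

How it is judged:
By the outcome, as a careful person would: the job done as asked, in the order asked, and still so for the second after the job is handed in, with the robot touching nothing.
It also fails if it takes over 72 s, if anything falls off the work surface, if the arm or the gripper's body presses on something with over 40 N, if the wrist force passes 120 N, or if a joint passes its speed limit or range.

## Working session

There is one attempt and no reset: what is moved stays moved. The work goes in short steps, Python scripts to look and compute and a tool call to move; the robot and the scene stay as the last step left them, time stands still between calls to the robot, and variables do not carry over. Pictures are saved under pics/ and viewed, at most 10 in all, crops included, and the job is handed in when it is done.

Besides the shell and the picture viewer there is one more tool, called after "Emit:" as a command line: name --pt "numbers of a row" for each row, then --argument value for the rest. move_arm: Moves the arm, as the interface text tells. Its arguments: {"type":"object","properties":{"rows":{"type":"array"},"newtons":{"type":"number"}},"required":["rows"]}

```bash
mkdir -p pics
cat > h.py <<'E'
import numpy as np, cv2
from scipy.spatial.transform import Rotation as R
from plant import r, snapshot
def save(s,n): cv2.imwrite('pics/'+n+'.png', s['color'][:,:,::-1])
def cloud(s):
    K=np.array(s['mtx']); d=s['depth']; v,u=np.mgrid[:480,:640]
    p=np.stack([(u-K[0,2])/K[0,0]*d,-(v-K[1,2])/K[1,1]*d,-d],-1)
    return p@R.from_quat(s['orientation']).as_matrix().T+np.array(s['eye'])
def onz(s,u,v,z):
    K=np.array(s['mtx']); p=np.array([(u-K[0,2])/K[0,0],-(v-K[1,2])/K[1,1],-1])
    w=R.from_quat(s['orientation']).as_matrix()@p; e=np.array(s['eye'])
    return e+w*(z-e[2])/w[2]
E
python3 - <<'E'
from h import *
import pickle
for n in ('top','scene'):
    s=snapshot(n); save(s,n+'0'); pickle.dump(s,open(n+'0.pkl','wb')); print(n,s['mtx'],s['eye'],s['orientation'],(s['depth']>0).mean())
print(r.get_state())
E
```

```text
top [[466.25461711   0.         322.22722982]
 [  0.         466.25461711 234.69521763]
 [  0.           0.           1.        ]] [ 0.36537761 -0.03447268  0.98842572] [ 0.07348272 -0.06996393 -0.68293809  0.7233954 ] 0.9960774739583333
scene [[567.91219013   0.         304.05138326]
 [  0.         567.91219013 235.47345369]
 [  0.           0.           1.        ]] [-0.05405842  0.62832403  1.07627321] [-0.12353213  0.33147323  0.87091319 -0.34113858] 0.9958430989583333
{'clock': 0.1, 'q': array([ 1.37180094,  0.68990515, -0.19453878,  1.56624915,  0.1572859 ,
        0.90249382, -0.21510197]), 'qd': array([-1.65284150e-03, -3.68398020e-03,  3.86492193e-04, -2.61191708e-03,
       -7.30761970e-04,  4.26540776e-05, -3.51195784e-05]), 'joint_torque': array([-3.79522273e-03, -5.28504467e+01, -1.27138082e+00, -1.53837276e+01,
       -5.24853577e-02,  2.00382776e-03,  2.65959500e-05]), 'tool_pos': array([ 0.14410439, -0.60785352,  0.4039849 ]), 'eef_rot': array([ 9.93228376e-01,  1.16175300e-01, -1.45191890e-04, -8.19775195e-04]), 'contact_force': array([0.20653617, 1.07833681, 0.20064544]), 'moment': array([-0.01497682,  0.03402926, -0.0103378 ]), 'finger_force': 0.0, 'opening': 0.9960441667112412}
```

View pics/top0.png

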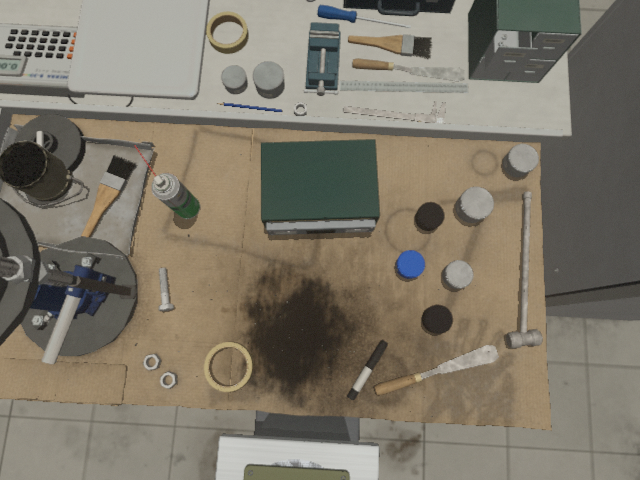

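View pics/scene0.png

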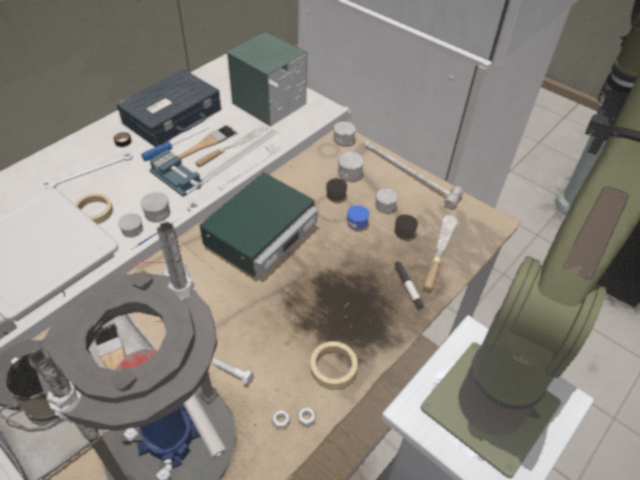

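Top view: case at (320,185), its front lip and pad at about (320,230). There are three silver tins, at (522,159), (475,205) and (458,275); the last two black and blue ones are look-alikes. I'll measure the diameters and heights of all the tins.

Run:
```python
from h import *
import pickle
s=pickle.load(open('top0.pkl','rb')); c=cloud(s)
print('bench z',[np.round(c[v,u],3) for u,v in((250,280),(500,330),(400,180))])
for n,(u,v) in dict(far=(522,159),mid=(475,205),near=(458,275),blk1=(430,217),blue=(410,264),blk2=(437,320)).items():
    w=c[v-28:v+28,max(u-28,0):u+28]
    h=np.median(c[v-3:v+4,u-3:u+4,2]); m=np.abs(w[...,2]-h)<0.006
    n_,l,st,_=cv2.connectedComponentsWithStats(m.astype('uint8')); k=l[28,28]
    p=w[l==k][:,:2].astype('float32'); (cx,cy),rad=cv2.minEnclosingCircle(p)
    print(n,'h',round(h,4),'c',round(cx,4),round(cy,4),'dia',round(2*rad,4),'range',round(np.hypot(cx,cy),3), 'rgb',s['color'][v,u])
m=(c[...,2]>0.07)&(c[...,2]<0.088); m[:, :240]=0; m[:,400:]=0; m[:130]=0;m[245:]=0
p=c[m][:,:2].astype('float32'); rect=cv2.minAreaRect(p); print(rect, cv2.boxPoints(rect))
# front panel strip top (z~0.062)
m=(c[...,2]>0.05)&(c[...,2]<0.068); m[:, :240]=0; m[:,400:]=0; m[:130]=0;m[245:]=0
p=c[m]; print(len(p)); rect=cv2.minAreaRect(p[:,:2].astype('float32')); print(rect,cv2.boxPoints(rect))
v=snapshot('scene')['color']; cv2.imwrite('pics/crop1.png',cv2.resize(np.hstack([s['color'][140:310,380:550],v[110:280,290:460]])[:,:,::-1],None,fx=2.3,fy=2.3,interpolation=cv2.INTER_CUBIC))
```

```text
bench z [array([0.462, 0.123, 0.002]), array([ 0.388, -0.404, -0.   ]), array([ 0.365, -0.034,  0.988])]
far h 0.0419 c 0.7548 -0.4451 dia 0.0667 range 0.876 rgb [159 157 149]
mid h 0.0476 c 0.6479 -0.3433 dia 0.0717 range 0.733 rgb [164 161 153]
near h 0.0361 c 0.4972 -0.3093 dia 0.0592 range 0.586 rgb [165 163 155]
blk1 h 0.0361 c 0.6177 -0.2496 dia 0.0582 range 0.666 rgb [56 50 45]
blue h 0.0354 c 0.5122 -0.2094 dia 0.0578 range 0.553 rgb [ 56  95 166]
blk2 h 0.0359 c 0.4031 -0.267 dia 0.058 range 0.484 rgb [43 39 38]
((0.6698018312454224, -0.011583507061004639), (0.1697233021259308, 0.2401217520236969), 5.216803550720215) [[ 0.5743752   0.10026404]
 [ 0.59620816 -0.13886307]
 [ 0.76522845 -0.12343105]
 [ 0.7433955   0.11569606]]
1111
((0.5777012705802917, -0.01964394748210907), (0.02153065800666809, 0.23762521147727966), 5.319965839385986) [[ 0.5559663   0.09765873]
 [ 0.57799834 -0.1389429 ]
 [ 0.5994362  -0.13694662]
 [ 0.5774042   0.099655  ]]
```

View pics/crop1.png

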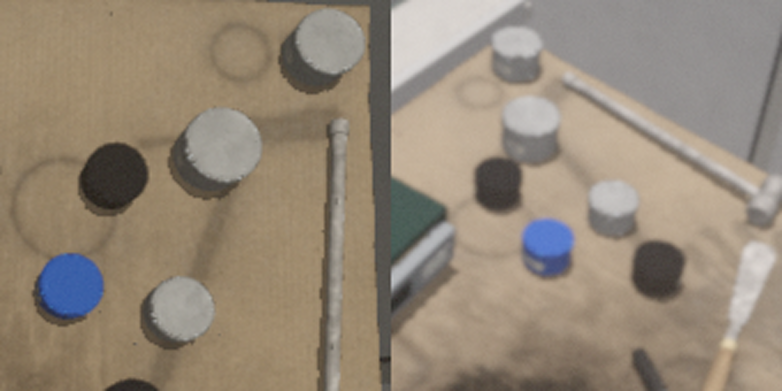

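The tin is the near silver one at top px (458,275): it measures 59 × 36 mm, against 58 × 36 given. The far one at (522,159) is 67 × 42 and the one at (475,205) is 72 × 48, which makes it the big tin; the crop shows the black and blue ones are not it. Next I move in front of the pad with the fingers shut.

```bash
cat >> h.py <<'E'
def plan(target,yaw):
    st=r.get_state(); M=R.from_quat(st['eef_rot']).as_matrix(); y=np.arctan2(M[1,0],M[0,0])
    c,s=np.cos(yaw),np.sin(yaw); T=np.array([[c,s,0],[s,-c,0],[0,0,-1]])
    print('clock',round(st['clock'],2),'pos',np.round(st['tool_pos'],4),'spin first',round(y-yaw,4),'then tool shift mm',np.round(T.T@(np.array(target)-st['tool_pos'])*1000,1),'tilt z',np.round(M[:,2],4),'F',np.round(st['contact_force'],1))
C=np.array([0.6698,-0.0116]); YAW=0.091
def case(x,y): return C+np.array([np.cos(YAW)*x-np.sin(YAW)*y, np.sin(YAW)*x+np.cos(YAW)*y])
E
python3 - <<'E'
from h import *
import pickle
a=case(-.17,0); print(a); plan([*a,.404],YAW)
# pad in scene view
s=pickle.load(open('scene0.pkl','rb')); c=cloud(s); 
d=c[...,:2]-C; lx=d@[np.cos(YAW),np.sin(YAW)]; ly=d@[-np.sin(YAW),np.cos(YAW)]
g=s['color'].astype(int).max(-1)
m=(np.abs(lx+.1)<.012)&(np.abs(ly)<.125)&(c[...,2]>.005)&(c[...,2]<.07)
b=m&(g<60); print(m.sum(),b.sum())
for n,k in(('panel',m),('dark',b)): print(n,[np.round(np.percentile(a[k],[3,25,50,75,97]),4) for a in (lx,ly,c[...,2])])
E
```

```text
[ 0.5005034  -0.02704866]
clock 0.15 pos [ 0.1441 -0.6079  0.4041] spin first 0.1419 then tool shift mm [ 4.077e+02 -5.461e+02  1.000e-01] tilt z [-4.0e-04  1.3e-03 -1.0e+00] F [-0.2  0.1  0.7]
1185 54
panel [array([-0.1045, -0.1023, -0.101 , -0.0968, -0.0889]), array([-0.0993, -0.044 ,  0.016 ,  0.0705,  0.1136]), array([0.0155, 0.0329, 0.0497, 0.0598, 0.0641])]
dark [array([-0.1061, -0.1045, -0.1037, -0.1027, -0.1017]), array([-0.0179, -0.0053,  0.0064,  0.0173,  0.0293]), array([0.031 , 0.0365, 0.0411, 0.0437, 0.0484])]
```

Emit:
move_arm --pt "0 0 0 0.071 0" --pt "0 0 0 0.071 0" --pt "24 0 0 0 0"

```text
clock: 0.4
tool_pos: [0.1758, -0.6066, 0.4043]
eef_rot: [0.999, 0.037, -0.005, 0.0]
contact_force: [-1.0, -1.1, -0.6]
opening: 0.799
finger_force: 0.0
```

I put millimetres in that last row; the row limit clipped it harmlessly. From here on I use metres.

Emit:
move_arm --pt "0.022 -0.032 0 0 0" --pt "0.022 -0.032 0 0 0" --pt "0.022 -0.032 0 0 0" --pt "0.022 -0.032 0 0 0" --pt "0.022 -0.032 0 0 0" --pt "0.022 -0.032 0 0 0" --pt "0.022 -0.032 0 0 0" --pt "0.022 -0.032 0 0 0" --pt "0.022 -0.032 0 0 0" --pt "0.022 -0.032 0 0 0"

```text
clock: 1.23
tool_pos: [0.3763, -0.264, 0.4047]
eef_rot: [0.999, 0.045, -0.0, 0.0]
contact_force: [1.5, 0.1, 0.2]
opening: 0.044
finger_force: 0.0
```

Emit:
move_arm --pt "0.022 -0.032 0 0 0" --pt "0.022 -0.032 0 0 0" --pt "0.022 -0.032 0 0 0" --pt "0.022 -0.032 0 0 0" --pt "0.022 -0.032 0 0 0" --pt "0.022 -0.032 0 0 0" --pt "0 0 0 0 0"

```text
clock: 1.82
tool_pos: [0.4934, -0.054, 0.4048]
eef_rot: [0.999, 0.052, 0.003, -0.003]
contact_force: [0.8, 0.4, -0.3]
opening: 0.005
finger_force: 0.0
```

```bash
python3 -c "
from h import *
plan([*case(-.17,0),.198],YAW)"
```

```text
clock 1.82 pos [ 0.4934 -0.054   0.4048] spin first 0.013 then tool shift mm [  9.5 -26.2 206.8] tilt z [ 0.0047  0.0055 -1.    ] F [ 0.8  0.4 -0.3]
```

Emit:
move_arm --pt "0.0015 -0.0043 0.0345 0.013 0" --pt "0.0015 -0.0043 0.0345 0 0" --pt "0.0015 -0.0043 0.0345 0 0" --pt "0.0015 -0.0043 0.0345 0 0" --pt "0.0015 -0.0043 0.0345 0 0" --pt "0.0015 -0.0043 0.0345 0 0" --pt "0 0 0 0 0" --pt "0 0 0 0 0" --pt "0 0 0 0 0"

```text
clock: 2.57
tool_pos: [0.4971, -0.0366, 0.1991]
eef_rot: [0.999, 0.039, 0.001, 0.0]
contact_force: [0.6, 0.1, 0.8]
opening: 0.002
finger_force: 0.0
```

```bash
python3 -c "
from h import *
plan([*case(-.114,0),.198],YAW)
s=snapshot('wrist');save(s,'w1'); print(s['eye'])
s=snapshot('top');save(s,'t1')"
```

```text
clock 2.57 pos [ 0.4971 -0.0366  0.1991] spin first -0.0137 then tool shift mm [60.3 -9.2  1.1] tilt z [ 1.5e-03 -4.0e-04 -1.0e+00] F [0.6 0.1 0.8]
[ 0.57812008 -0.02916584  0.17853986]
```

View pics/w1.png

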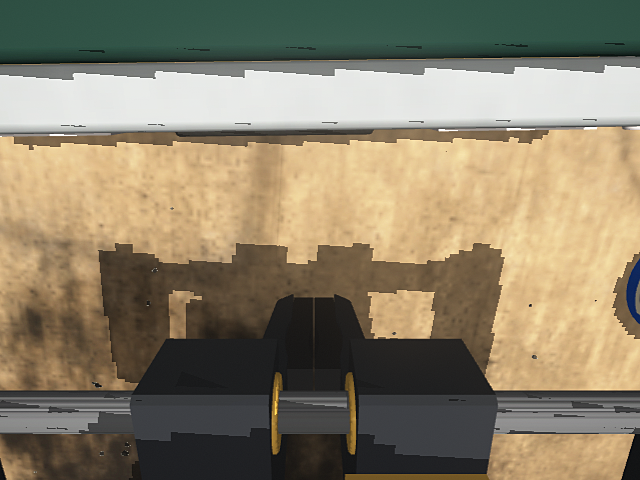

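Wrist view: the pad spans columns 176–373 (centre 274) at row ~133, and the fingertips sit at column 314, so I need about 9 mm to the left, which matches the estimate.

Emit:
move_arm --pt "0.012 -0.003 0 -0.014 0" --pt "0.012 -0.003 0 0 0" --pt "0.012 -0.003 0 0 0" --pt "0.008 0 0 0 0" --pt "0.005 0 0 0 0" --pt "0 0 0 0 0"

```text
clock: 3.17
tool_pos: [0.546, -0.0232, 0.1991]
eef_rot: [0.999, 0.046, 0.002, 0.0]
contact_force: [-0.4, 0.0, 0.5]
opening: 0.005
finger_force: 0.0
```

Emit:
move_arm --pt "0.002 0 0 0 0" --pt "0.002 0 0 0 0" --pt "0.002 0 0 0 0" --pt "0 0 0 0 0" --pt "0 0 0 0 0"

```text
clock: 3.58
tool_pos: [0.5506, -0.0224, 0.1976]
eef_rot: [0.999, 0.046, -0.0, 0.0]
contact_force: [0.4, 0.9, 0.9]
opening: 0.006
finger_force: 0.0
```

```bash
python3 -c "
from h import *
plan([*case(-.114,0),.198],YAW)"
```

```text
clock 3.58 pos [ 0.5506 -0.0224  0.1976] spin first 0.0008 then tool shift mm [ 5.7  0.1 -0.4] tilt z [-4.e-04 -1.e-04 -1.e+00] F [0.4 0.9 0.9]
```

Emit:
move_arm --pt "0.002 0 0 0 0" --pt "0.002 0 0 0 0" --pt "0.001 0 0 0 0" --pt "0.001 0 0 0 0" --pt "0 0 0 0 0"

```text
clock: 4.0
tool_pos: [0.557, -0.0217, 0.1977]
eef_rot: [0.999, 0.046, 0.0, 0.0]
contact_force: [0.4, 0.5, -0.4]
opening: 0.007
finger_force: 0.0
```

Emit:
move_arm --pt "0.001 0 0 0 0" --pt "0.001 0 0 0 0" --pt "0.001 0 0 0 0" --pt "0 0 0 0 0"

```text
clock: 4.33
tool_pos: [0.5584, -0.0216, 0.1975]
eef_rot: [0.999, 0.046, -0.002, 0.0]
contact_force: [-4.9, 0.2, 3.9]
opening: 0.001
finger_force: 2.5
```

Emit:
move_arm --pt "0.001 0 0 0 0" --pt "0.001 0 0 0 0" --pt "0 0 0 0 0"

```text
clock: 4.58
tool_pos: [0.5597, -0.0215, 0.1975]
eef_rot: [0.999, 0.046, -0.003, 0.0]
contact_force: [-7.1, -1.2, 5.2]
opening: 0.005
finger_force: 3.5
```

Emit:
move_arm --pt "0.001 0 0 0 0" --pt "0.001 0 0 0 0" --pt "0 0 0 0 0"

```text
clock: 4.83
tool_pos: [0.5615, -0.0213, 0.1975]
eef_rot: [0.999, 0.046, -0.003, 0.0]
contact_force: [-7.3, 0.2, 5.9]
opening: 0.008
finger_force: 3.8
```

Emit:
move_arm --pt "0.001 0 0 0 0" --pt "0.001 0 0 0 0" --pt "0 0 0 0 0"

```text
clock: 5.08
tool_pos: [0.5634, -0.0212, 0.1975]
eef_rot: [0.999, 0.046, -0.003, 0.0]
contact_force: [-7.7, 0.2, 4.9]
opening: 0.003
finger_force: 3.8
```

Emit:
move_arm --pt "0.001 0 0 0 0" --pt "0 0 0 0 0"

```text
clock: 5.25
tool_pos: [0.5644, -0.0211, 0.1974]
eef_rot: [0.999, 0.046, -0.003, 0.0]
contact_force: [-7.8, -0.3, 6.4]
opening: 0.004
finger_force: 3.9
```

Emit:
move_arm --pt "0.001 0 0 0 0" --pt "0 0 0 0 0"

```text
clock: 5.42
tool_pos: [0.5654, -0.021, 0.1974]
eef_rot: [0.999, 0.046, -0.003, 0.0]
contact_force: [-7.1, -0.5, 5.5]
opening: 0.002
finger_force: 3.9
```

Emit:
move_arm --pt "0.0006 0 0 0 0" --pt "0 0 0 0 0"

```text
clock: 5.58
tool_pos: [0.5658, -0.021, 0.1974]
eef_rot: [0.999, 0.046, -0.004, 0.0]
contact_force: [-8.2, 0.1, 6.3]
opening: 0.004
finger_force: 4.1
```

Emit:
move_arm --pt "0.0006 0 0 0 0" --pt "0 0 0 0 0"

```text
clock: 5.75
tool_pos: [0.5663, -0.0209, 0.1974]
eef_rot: [0.999, 0.046, -0.004, 0.0]
contact_force: [-8.6, -0.6, 6.2]
opening: 0.003
finger_force: 4.2
```

Emit:
move_arm --pt "0.0006 0 0 0 0" --pt "0 0 0 0 0"

```text
clock: 5.92
tool_pos: [0.5668, -0.0209, 0.1974]
eef_rot: [0.999, 0.046, -0.004, 0.0]
contact_force: [-8.7, -0.1, 6.5]
opening: 0.004
finger_force: 4.3
```

Emit:
move_arm --pt "0.0006 0 0 0 0" --pt "0 0 0 0 0"

```text
clock: 6.08
tool_pos: [0.5673, -0.0208, 0.1974]
eef_rot: [0.999, 0.046, -0.004, 0.0]
contact_force: [-8.1, -0.5, 7.5]
opening: 0.007
finger_force: 4.4
```

Emit:
move_arm --pt "0.0006 0 0 0 0" --pt "0 0 0 0 0"

```text
clock: 6.25
tool_pos: [0.5679, -0.0208, 0.1975]
eef_rot: [0.999, 0.046, -0.004, 0.0]
contact_force: [-7.6, -0.8, 7.6]
opening: 0.006
finger_force: 4.4
```

Emit:
move_arm --pt "0.0006 0 0 0 0" --pt "0 0 0 0 0"

```text
clock: 6.42
tool_pos: [0.5685, -0.0207, 0.1974]
eef_rot: [0.999, 0.046, -0.004, 0.0]
contact_force: [-9.4, 0.3, 5.5]
opening: 0.004
finger_force: 4.4
```

Emit:
move_arm --pt "0.0005 0 0 0 0" --pt "0 0 0 0 0"

```text
clock: 6.58
tool_pos: [0.569, -0.0207, 0.1974]
eef_rot: [0.999, 0.046, -0.004, 0.0]
contact_force: [-9.2, -0.5, 7.3]
opening: 0.003
finger_force: 4.4
```

Emit:
move_arm --pt "0.0005 0 0 0 0" --pt "0 0 0 0 0"

```text
clock: 6.75
tool_pos: [0.5695, -0.0206, 0.1974]
eef_rot: [0.999, 0.046, -0.004, 0.0]
contact_force: [-9.0, 0.1, 6.5]
opening: 0.002
finger_force: 4.5
```

Emit:
move_arm --pt "0.0005 0 0 0 0" --pt "0 0 0 0 0"

```text
clock: 6.92
tool_pos: [0.57, -0.0206, 0.1975]
eef_rot: [0.999, 0.046, -0.004, 0.0]
contact_force: [-9.4, 0.3, 7.3]
opening: 0.009
finger_force: 4.5
```

Emit:
move_arm --pt "0.0005 0 0 0 0" --pt "0 0 0 0 0"

```text
clock: 7.08
tool_pos: [0.5703, -0.0205, 0.1975]
eef_rot: [0.999, 0.046, -0.004, 0.0]
contact_force: [-9.1, -1.1, 8.0]
opening: 0.005
finger_force: 4.7
```

Emit:
move_arm --pt "0.0005 0 0 0 0" --pt "0 0 0 0 0"

```text
clock: 7.25
tool_pos: [0.5705, -0.0205, 0.1974]
eef_rot: [0.999, 0.046, -0.005, 0.0]
contact_force: [-10.3, -0.4, 8.8]
opening: 0.004
finger_force: 5.1
```

Emit:
move_arm --pt "0.0005 0 0 0 0" --pt "0 0 0 0 0"

```text
clock: 7.42
tool_pos: [0.5707, -0.0205, 0.1974]
eef_rot: [0.999, 0.046, -0.005, 0.0]
contact_force: [-10.8, -0.1, 9.4]
opening: 0.004
finger_force: 5.4
```

Emit:
move_arm --pt "0.0006 0 0 0 0" --pt "0.0006 0 0 0 0" --pt "0 0 0 0 0"

```text
clock: 7.67
tool_pos: [0.5712, -0.0205, 0.1973]
eef_rot: [0.999, 0.046, -0.006, 0.0]
contact_force: [-12.0, -0.1, 10.8]
opening: 0.004
finger_force: 6.3
```

Emit:
move_arm --pt "0.0006 0 0 0 0" --pt "0.0006 0 0 0 0" --pt "0 0 0 0 0"

```text
clock: 7.92
tool_pos: [0.5717, -0.0204, 0.1973]
eef_rot: [0.999, 0.046, -0.007, 0.0]
contact_force: [-13.7, 0.0, 11.8]
opening: 0.005
finger_force: 7.2
```

Emit:
move_arm --pt "0.0006 0 0 0 0" --pt "0.0006 0 0 0 0" --pt "0 0 0 0 0"

```text
clock: 8.17
tool_pos: [0.5722, -0.0204, 0.1973]
eef_rot: [0.999, 0.046, -0.008, 0.0]
contact_force: [-15.9, -1.0, 13.6]
opening: 0.01
finger_force: 8.0
```

Emit:
move_arm --pt "0.0006 0 0 0 0" --pt "0 0 0 0 0" --pt "0 0 0 0 0"

```text
clock: 8.42
tool_pos: [0.5724, -0.0203, 0.1972]
eef_rot: [0.999, 0.046, -0.009, 0.0]
contact_force: [-17.9, 0.1, 14.8]
opening: 0.009
finger_force: 8.4
```

Emit:
move_arm --pt "-0.015 0 0 0 0" --pt "-0.03 0 0 0 0" --pt "-0.035 0 0 0 0" --pt "-0.025 0 -0.03 0 0" --pt "0 0 -0.04 0 0.088" --pt "0 0 -0.04 0 0.088" --pt "0 0 -0.04 0 0.088" --pt "0 0 -0.04 0 0.088"

```text
clock: 9.08
tool_pos: [0.4743, -0.0293, 0.39]
eef_rot: [0.999, 0.046, 0.002, -0.0]
contact_force: [1.1, -0.2, -0.9]
opening: 0.283
finger_force: 0.0
```

```bash
python3 -c "
from h import *
T=[0.4972,-0.3093]; M=R.from_quat(r.get_state()['eef_rot']).as_matrix()
print(r.get_state()['q'])
plan([*T,.35],YAW)
plan([*T,.35],.091-.8)
s=snapshot('top');save(s,'t2')"
```

```text
[ 0.01337462  0.51929465 -0.07436067  2.02631562  0.06575489  0.59504851
 -1.58431545]
clock 9.08 pos [ 0.4743 -0.0293  0.39  ] spin first 0.0011 then tool shift mm [ -2.7 280.9  40. ] tilt z [ 3.1e-03  2.0e-04 -1.0e+00] F [ 1.1 -0.2 -0.9]
clock 9.08 pos [ 0.4743 -0.0293  0.39  ] spin first 0.8011 then tool shift mm [199.7 197.6  40. ] tilt z [ 3.1e-03  2.0e-04 -1.0e+00] F [ 1.1 -0.2 -0.9]
```

View pics/t2.png

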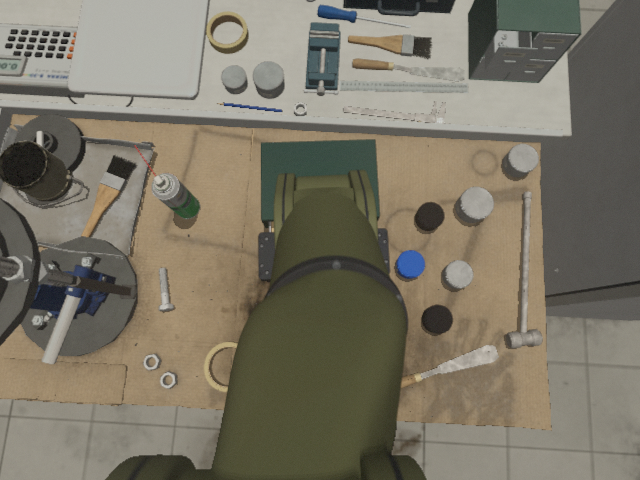

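Emit:
move_arm --pt "0 0.04 0 0 0.088" --pt "0 0.04 0 0 0.088" --pt "0 0.04 0 0 0.088" --pt "0 0.04 0 0 0.088" --pt "0 0.04 0 0 0.088" --pt "0 0.04 0 0 0.088" --pt "0 0.04 0 0 0.088" --pt "0 0 0 0.115 0.088"

```text
clock: 9.8
tool_pos: [0.4981, -0.3188, 0.388]
eef_rot: [1.0, -0.018, 0.002, 0.004]
contact_force: [0.1, -1.2, 0.3]
opening: 0.934
finger_force: 0.0
```

Emit:
move_arm --pt "0 0 0 0.115 0.088" --pt "0 0 0 0.115 0.088" --pt "0 0 0 0.115 0.088" --pt "0 0 0 0.115 0.088" --pt "0 0 0 0.115 0.088" --pt "0 0 0 0.11 0.088" --pt "0 0 0 0 0.088" --pt "0 0 0 0 0.088"

```text
clock: 10.47
tool_pos: [0.5001, -0.3082, 0.3878]
eef_rot: [0.939, -0.345, 0.001, 0.0]
contact_force: [-0.3, 0.5, -0.8]
opening: 0.997
finger_force: 0.0
```

```bash
cat > m.py <<'E'
from h import *
def circ(s,z,near,lo,hi,win=.06):
    c=cloud(s); m=(np.abs(c[...,2]-z)<.007)&(np.hypot(c[...,0]-near[0],c[...,1]-near[1])<win)
    p=c[m][:,:2].astype('float32')
    if len(p)<30: return None
    (x,y),rd=cv2.minEnclosingCircle(p); return np.round([x,y,2*rd,np.median(c[m][:,2])],4),len(p),np.round(p.mean(0),4)
E
python3 - <<'E'
from m import *
w=snapshot('wrist'); t=snapshot('top'); print(w['eye'])
for s in(w,t): print('tin',circ(s,.036,(.4972,-.3093),0,0,.05)); 
save(w,'w2'); save(t,'t3')
# drawer open: stored tin + well
l=case(-.145,.048); rr=case(-.145,-.048); print('pred wells',l,rr)
print('stored',circ(t,.058,l,0,0,.045)); c=cloud(t)
print('insert z',[np.round(c[int(v),int(u)],3) for u,v in ((350,250),(350,268))])
plan([.4972,-.3093,.166+.0135],.091-.8); print(r.get_state()['q'])
crop=t['color'][200:320,230:420]; cv2.imwrite('pics/c3.png',cv2.resize(crop[:,:,::-1],None,fx=4,fy=4,interpolation=cv2.INTER_CUBIC))
E
```

```text
[ 0.56195579 -0.35985412  0.36729046]
tin (array([ 0.4962, -0.3073,  0.0579,  0.0351]), 3797, array([ 0.4971, -0.308 ], dtype=float32))
tin (array([ 0.4965, -0.3091,  0.0581,  0.0357]), 631, array([ 0.4964, -0.3085], dtype=float32))
pred wells [0.52103798 0.0230246 ] [ 0.52976193 -0.07257819]
stored (array([0.5216, 0.0231, 0.058 , 0.0577]), 632, array([0.5213, 0.0229], dtype=float32))
insert z [array([ 0.535, -0.084,  0.023]), array([ 0.495, -0.085,  0.036])]
clock 10.57 pos [ 0.4998 -0.3082  0.3878] spin first 0.0036 then tool shift mm [ -1.3   2.5 208.3] tilt z [ 8.e-04 -5.e-04 -1.e+00] F [-0.4 -0.3 -0.3]
[ 0.40355345  0.65984218  0.12140231  1.7126338  -0.10629883  0.77456137
 -1.70046181]
```

View pics/c3.png

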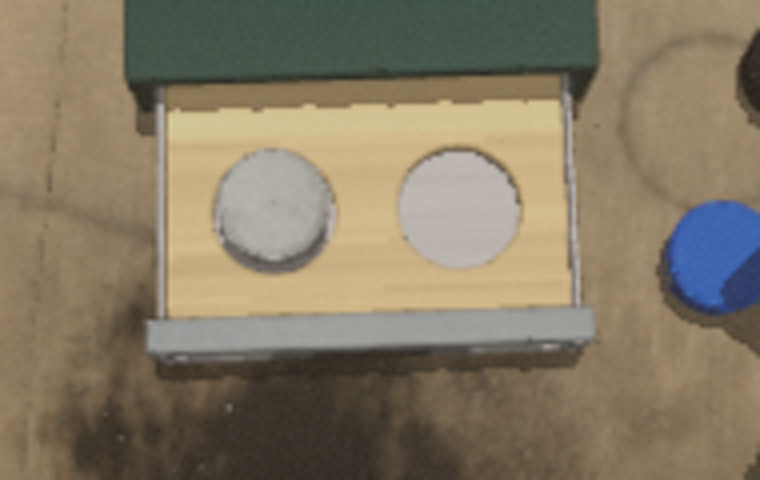

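The crop shows the drawer open, with the stored tin in the left well at crop (272,210) and the right well empty at (460,208), both matching the predicted positions. Now I descend on the tin.

Emit:
move_arm --pt "-0.002 0.002 0.03 0 0.088" --pt "0 0 0.04 0 0.088" --pt "0 0 0.04 0 0.088" --pt "0 0 0.04 0 0.088" --pt "0 0 0.02 0 0.088" --pt "0 0 0 0 0.088" --pt "0 0 0 0 0.088"

```text
clock: 11.15
tool_pos: [0.4966, -0.3085, 0.2172]
eef_rot: [0.938, -0.346, -0.001, -0.0]
contact_force: [0.4, -0.2, 1.3]
opening: 0.999
finger_force: 0.0
```

```bash
python3 -c "
from m import *
plan([.4967,-.3085,.1795],.091-.8)"
```

```text
clock 11.15 pos [ 0.4966 -0.3085  0.2172] spin first 0.0017 then tool shift mm [ 0.  -0.1 37.7] tilt z [-9.e-04  9.e-04 -1.e+00] F [ 0.4 -0.2  1.3]
```

Emit:
move_arm --pt "0 0 0.015 0 0.088" --pt "0 0 0.015 0 0.088" --pt "0 0 0.0075 0 0.088" --pt "0 0 0 0 0.088" --pt "0 0 0 0 0.066" --pt "0 0 0 0 0.062" --pt "0 0 0 0 0.054" --pt "0 0 0 0 0.05" --pt "0 0 0 0 0.05" --pt "0 0 0 0 0.05" --newtons 15

```text
clock: 11.98
tool_pos: [0.4969, -0.3085, 0.1807]
eef_rot: [0.938, -0.347, 0.0, 0.0]
contact_force: [-0.2, 0.4, 3.8]
opening: 0.619
finger_force: 15.0
```

Emit:
move_arm --pt "0 0 0 0 0.05" --pt "0 0 0 0 0.05" --pt "0 0 -0.005 0 0.05" --pt "0 0 -0.015 0 0.05" --pt "0 0 -0.03 0 0.05" --pt "0 0 -0.03 0 0.05" --pt "0 0 -0.03 0 0.05" --pt "0 0 0 0 0.05"

```text
clock: 12.65
tool_pos: [0.4981, -0.3096, 0.2954]
eef_rot: [0.938, -0.347, 0.005, 0.001]
contact_force: [-0.0, -0.7, -1.8]
opening: 0.616
finger_force: 15.0
```

```bash
python3 -c "
from m import *
plan([.5298,-.0726,.29],.091-.8)
w=snapshot('wrist'); c=cloud(w); print(w['eye']); save(w,'w3')"
```

```text
clock 12.65 pos [ 0.4981 -0.3096  0.2954] spin first 0.0004 then tool shift mm [-130.2 -200.5    5.4] tilt z [ 0.0079 -0.0048 -1.    ] F [-0.  -0.7 -1.8]
[ 0.55987279 -0.3615368   0.27546914]
```

View pics/w3.png

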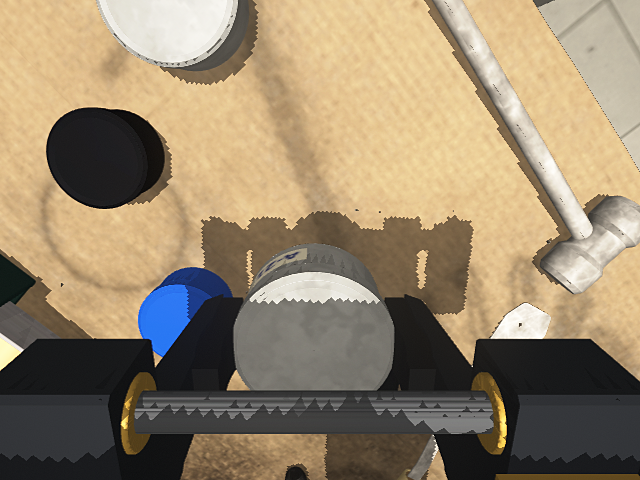

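The tin is held between the fingers (image centre about (314,330)) and the neighbours are undisturbed. I'll check its offset in the grip, since the opening reads 54 mm.

Run:
```python
from m import *
from scipy.optimize import least_squares
w=snapshot('wrist'); c=cloud(w); st=r.get_state(); M=R.from_quat(st['eef_rot']).as_matrix()
L=(c-st['tool_pos'])@M; m=np.zeros((480,640),bool); m[240:388,238:392]=1
z=L[...,2]; top=m&(np.abs(L[...,0])<.045)&(np.abs(L[...,1])<.035)&(z>.1)&(z<.19)
print('n',top.sum(), 'z pct',np.round(np.percentile(z[top],[2,10,50,90,98]),4))
print('x',np.round(np.percentile(L[...,0][top],[0,50,100]),4),'y',np.round(np.percentile(L[...,1][top],[0,100]),4))
t0=np.percentile(z[top],20); k=top&(np.abs(z-t0)<.004)
# leading edge: for each y bin the max x
P=[]
for y in np.arange(-.02,.021,.002):
    q=k&(np.abs(L[...,1]-y)<.001)
    if q.any(): P.append((L[...,0][q].max(),y))
P=np.array(P); f=least_squares(lambda a:np.hypot(P[:,0]-a[0],P[:,1]-a[1])-.029,[0,0]); print('centre in tool',f.x,np.abs(f.fun).max(),'top z',t0)
print(st['tool_pos'],st['opening'])
```

```text
n 19115 z pct [0.1426 0.1431 0.1439 0.1592 0.173 ]
x [-0.0166  0.0098  0.0293] y [-0.0297  0.0295]
centre in tool [ 0.0003676  -0.00051575] 0.00032939595693065246 top z 0.1433685012693686
[ 0.49683804 -0.30846089  0.29119976] 0.6192830137887364
```

Emit:
move_arm --pt "-0.014 -0.0215 0 0 0.05" --pt "-0.0185 -0.029 0 0 0.05" --pt "-0.0185 -0.029 0 0 0.05" --pt "-0.0185 -0.029 0 0 0.05" --pt "-0.0185 -0.029 0 0 0.05" --pt "-0.0185 -0.029 0 0 0.05" --pt "-0.014 -0.0215 0 0 0.05" --pt "-0.008 -0.0125 0 0 0.05" --pt "0 0 0 0 0.05" --pt "0 0 0 0 0.05"

```text
clock: 13.58
tool_pos: [0.5291, -0.072, 0.289]
eef_rot: [0.938, -0.346, -0.001, 0.001]
contact_force: [-1.0, -0.7, -0.8]
opening: 0.616
finger_force: 15.0
```

Run:
```python
from m import *
plan([.5298,-.0726,.23],.091-.8)
w=snapshot('wrist'); t=snapshot('top'); print(w['eye'])
cw=cloud(w); 
for n,s in(('w',w),('t',t)):
    c=cloud(s); d=c[...,:2]-np.array([.5298,-.0726]); k=(np.hypot(d[...,0],d[...,1])<.05)&(np.abs(c[...,2]-.024)<.004)
    print(n,k.sum()); 
    if k.sum()>20: print(np.round([c[k].min(0),c[k].max(0)],4))
print('stored',circ(t,.058,case(-.145,.048),0,0,.045),circ(w,.058,case(-.145,.048),0,0,.045))
```

```text
clock 13.58 pos [ 0.5291 -0.072   0.289 ] spin first 0.0028 then tool shift mm [ 1.  0. 59.] tilt z [-2.7e-03 -1.0e-04 -1.0e+00] F [-1.  -0.7 -0.8]
[ 0.59077952 -0.12365771  0.26814409]
w 5078
[[ 0.501  -0.1009  0.021 ]
 [ 0.5601 -0.0389  0.028 ]]
t 0
stored None (array([0.5218, 0.0244, 0.0575, 0.0568]), 933, array([0.5352, 0.0237], dtype=float32))
```

Run:
```python
from m import *
t=snapshot('top')  # intrinsics only
im=cv2.imread('pics/t3.png'); hsv=cv2.cvtColor(im,cv2.COLOR_BGR2HSV)
m=((hsv[...,1]<60)&(hsv[...,2]>130)).astype('uint8'); m[:,:325]=0;m[:,368]=0;m[:,366:]=0;m[:232]=0;m[274:]=0
n,l,s,c=cv2.connectedComponentsWithStats(m); k=1+s[1:,4].argmax(); print(s[k],c[k])
cnt=max(cv2.findContours((l==k).astype('uint8'),0,1)[0],key=len)
lo=cnt[:,0]
from scipy.optimize import least_squares
P=np.array([onz(t,u,v,.034 if v>c[k][1] else .024)[:2] for u,v in lo])
f=least_squares(lambda a:np.hypot(P[:,0]-a[0],P[:,1]-a[1])-a[2],[.53,-.073,.032],loss='soft_l1',f_scale=.001); print(f.x)
```

```text
[329 238  31  29 704] [344.05823864 252.04261364]
[ 0.52897947 -0.0714891   0.03101304]
```

Emit:
move_arm --pt "0 0 0.02 0 0.05" --pt "0 0 0.025 0 0.05" --pt "0 0 0.017 0 0.05" --pt "0 0 0.008 0 0.05" --pt "0 0 0 0 0.05" --pt "0 0 0 0 0.05"

```text
clock: 14.23
tool_pos: [0.5295, -0.0736, 0.2203]
eef_rot: [0.938, -0.348, -0.0, 0.0]
contact_force: [0.7, -0.8, -1.1]
opening: 0.619
finger_force: 15.0
```

```bash
python3 -c "
from h import *
plan([.5291,-.072,.205],.091-.8)"
```

```text
clock 14.23 pos [ 0.5295 -0.0736  0.2203] spin first -0.0009 then tool shift mm [-1.3 -1.  15.3] tilt z [-3.e-04 -6.e-04 -1.e+00] F [ 0.7 -0.8 -1.1]
```

Emit:
move_arm --pt "-0.0012 -0.001 0 0 0.05" --pt "0 0 0.003 0 0.05" --pt "0 0 0.003 0 0.05" --pt "0 0 0.003 0 0.05" --pt "0 0 0 0 0.05" --pt "0 0 0 0 0.05"

```text
clock: 14.73
tool_pos: [0.5292, -0.071, 0.2111]
eef_rot: [0.938, -0.347, -0.0, 0.0]
contact_force: [-0.5, 1.0, -0.7]
opening: 0.617
finger_force: 15.0
```

Emit:
move_arm --pt "0 0 0.003 0 0.05" --pt "0 0 0.0025 0 0.05" --pt "0 0 0 0 0.05"

```text
clock: 14.98
tool_pos: [0.5291, -0.071, 0.2052]
eef_rot: [0.938, -0.347, -0.0, 0.0]
contact_force: [-0.0, 0.7, -0.9]
opening: 0.624
finger_force: 15.0
```

```bash
python3 -c "
from h import *
plan([.5291,-.072,.204],.091-.8)"
```

```text
clock 14.98 pos [ 0.5291 -0.071   0.2052] spin first 0.0008 then tool shift mm [0.7 0.8 1.2] tilt z [-7.e-04  0.e+00 -1.e+00] F [-0.   0.7 -0.9]
```

Emit:
move_arm --pt "0.0004 0.0004 0.0008 0 0.05" --pt "0 0 0 0 0.05" --pt "0 0 0 0 0.062" --pt "0 0 0 0 0.066" --pt "0 0 0 0 0.07" --pt "0 0 0 0 0.07" --pt "0 0 0 0 0.07"

```text
clock: 15.57
tool_pos: [0.5294, -0.0716, 0.205]
eef_rot: [0.938, -0.347, 0.0, 0.0]
contact_force: [-0.1, 0.1, -0.1]
opening: 0.795
finger_force: 0.0
```

Emit:
move_arm --pt "0 0 -0.01 0 0.07" --pt "0 0 -0.015 0 0.07" --pt "0 0 -0.035 0 0.07" --pt "0 0 -0.035 0 0.07" --pt "0 0 0 0 0.03"

```text
clock: 15.98
tool_pos: [0.531, -0.0722, 0.3058]
eef_rot: [0.938, -0.347, 0.005, -0.001]
contact_force: [-0.7, -0.2, 0.1]
opening: 0.742
finger_force: 0.0
```

Run:
```python
from m import *
w=snapshot('wrist'); c=cloud(w)
for n,ly in(('new',-.048),('stored',.048)): print(n,circ(w,.06,case(-.145,ly),0,0,.04))
save(w,'w4'); plan([*case(-.27,0),.29],YAW); print(r.get_state()['q'])
```

```text
new (array([ 0.5286, -0.0702,  0.0583,  0.0591]), 7383, array([ 0.5298, -0.0715], dtype=float32))
stored (array([0.5153, 0.0196, 0.0535, 0.057 ]), 1733, array([0.5078, 0.0149], dtype=float32))
clock 16.03 pos [ 0.5304 -0.0719  0.3036] spin first -0.7994 then tool shift mm [-125.7  -47.3   13.6] tilt z [ 7.4e-03 -9.0e-04 -1.0e+00] F [-0.8  0.2 -0.6]
[-0.04442576  0.73144705  0.15449444  1.94309824 -0.22536076  0.47586147
 -2.00792289]
```

View pics/w4.png

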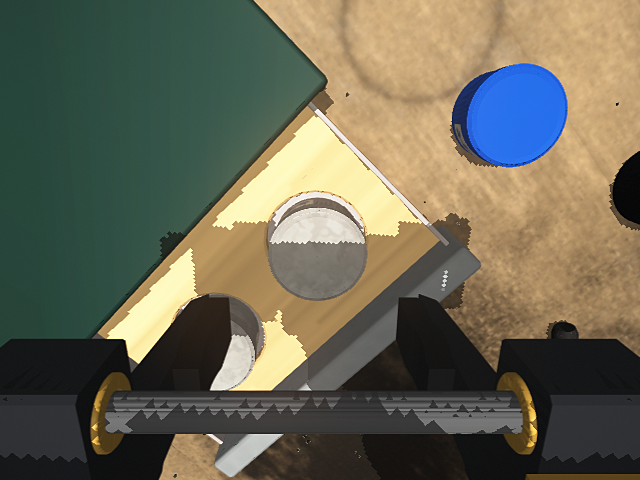

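The new tin at (317,250) is down in its well, with its top at 59–60 mm, and the stored tin is still in place. Next: turn back, shut the fingers, and go in front of the pad.

Emit:
move_arm --pt "0 0 0 -0.115 0" --pt "0 0 0 -0.115 0" --pt "0 0 0 -0.115 0" --pt "0 0 0 -0.115 0" --pt "0 0 0 -0.115 0" --pt "0 0 0 -0.115 0" --pt "0 0 0 -0.109 0" --pt "0 0 0 0 0"

```text
clock: 16.7
tool_pos: [0.5289, -0.0717, 0.2994]
eef_rot: [0.999, 0.047, -0.001, -0.0]
contact_force: [-0.8, 0.2, 0.0]
opening: 0.094
finger_force: 0.0
```

Emit:
move_arm --pt "-0.025 -0.01 0 0 0" --pt "-0.025 -0.01 0 0 0" --pt "-0.025 -0.01 0 0 0" --pt "-0.025 -0.01 0 0 0" --pt "-0.013 -0.007 0 0 0" --pt "0 0 0 0 0" --pt "0 0 0 0 0"

```text
clock: 17.28
tool_pos: [0.4126, -0.0348, 0.2999]
eef_rot: [0.999, 0.045, -0.0, 0.0]
contact_force: [0.4, 0.2, 0.4]
opening: 0.006
finger_force: 0.0
```

```bash
python3 -c "
from h import *
plan([*case(-.255,0),.2],YAW); print(case(-.233,0),r.get_state()['q'])"
```

```text
clock 17.28 pos [ 0.4126 -0.0348  0.2999] spin first -0.0015 then tool shift mm [ 3.3  0.3 99.9] tilt z [-1.e-04 -2.e-04 -1.e+00] F [0.4 0.2 0.4]
[ 0.43776407 -0.03277375] [-0.01161236  0.64459077 -0.02481309  2.28333189  0.07105815  0.21442892
 -1.58217357]
```

Emit:
move_arm --pt "0.001 0 0.02 0 0" --pt "0.001 0 0.03 0 0" --pt "0.001 0 0.03 0 0" --pt "0 0 0.021 0 0" --pt "0 0 0 0 0" --pt "0 0 0 0 0" --pt "0 0 0 0 0"

```text
clock: 17.87
tool_pos: [0.4233, -0.0362, 0.2258]
eef_rot: [0.999, 0.045, -0.005, 0.001]
contact_force: [-0.2, 0.2, 0.5]
opening: 0.003
finger_force: 0.0
```

```bash
python3 -c "
from h import *
plan([*case(-.233,0),.198],YAW); print(r.get_state()['q'])"
```

```text
clock 17.87 pos [ 0.4233 -0.0362  0.2258] spin first -0.0016 then tool shift mm [14.7 -2.1 27.8] tilt z [-0.0096 -0.0025 -1.    ] F [-0.2  0.2  0.5]
[-0.00854136  0.82092655 -0.02521431  2.28672842  0.44078739  0.04842402
 -1.94763119]
```

Emit:
move_arm --pt "0.005 0 0 0 0" --pt "0.004 -0.002 0 0 0" --pt "0 0 0.005 0 0" --pt "0 0 0.005 0 0" --pt "0 0 0.005 0 0" --pt "0 0 0.005 0 0" --pt "0 0 0 0 0"

```text
clock: 18.45
tool_pos: [0.432, -0.0332, 0.2084]
eef_rot: [0.999, 0.046, -0.008, 0.001]
contact_force: [-0.7, -0.6, 0.2]
opening: 0.005
finger_force: 0.0
```

```bash
python3 -c "
from h import *
plan([*case(-.233,0),.198],YAW); print(r.get_state()['q'])"
```

```text
clock 18.45 pos [ 0.432  -0.0332  0.2084] spin first 0.0014 then tool shift mm [ 5.8  0.1 10.4] tilt z [-0.015  -0.0024 -0.9999] F [-0.7 -0.6  0.2]
[-0.00693869  0.86154959 -0.03793576  2.26306716  0.75892385  0.04467841
 -2.26891973]
```

Emit:
move_arm --pt "0.002 0 0 0 0" --pt "0.003 0 0 0 0" --pt "0.004 0 0 0 0" --pt "0.004 0 0 0 0" --pt "0.004 0 0 0 0" --pt "0 0 0 0 0"

```text
clock: 18.95
tool_pos: [0.4494, -0.0318, 0.2089]
eef_rot: [0.999, 0.045, -0.007, 0.001]
contact_force: [-2.2, -0.3, 0.8]
opening: 0.006
finger_force: 1.2
```

```bash
python3 -c "
from h import *
plan([*case(-.12,0),.205],YAW); print(r.get_state()['q'])"
```

```text
clock 18.95 pos [ 0.4494 -0.0318  0.2089] spin first -0.0004 then tool shift mm [ 1.014e+02 -1.000e-01  3.900e+00] tilt z [-0.0142 -0.0023 -0.9999] F [-2.2 -0.3  0.8]
[ 0.02986904  0.86143956 -0.1009244   2.21112946  0.74071857  0.11615199
 -2.25464406]
```

Emit:
move_arm --pt "0.004 0 0 0 0" --pt "0.006 0 0 0 0" --pt "0.006 0 0 0 0" --pt "0.006 0 0 0 0" --pt "0.006 0 0 0 0" --pt "0.006 0 0 0 0" --pt "0.006 0 0 0 0" --pt "0.004 0 0 0 0"

```text
clock: 19.62
tool_pos: [0.4922, -0.028, 0.2082]
eef_rot: [0.999, 0.045, -0.009, 0.001]
contact_force: [-6.6, 0.1, 5.0]
opening: 0.008
finger_force: 3.0
```

Run:
```python
from m import *
plan([*case(-.12,0),.2],YAW); print(r.get_state()['q'])
w=snapshot('wrist');c=cloud(w); save(w,'w5')
```

```text
clock 19.62 pos [ 0.4922 -0.028   0.2082] spin first -0.0004 then tool shift mm [58.4 -0.2  8.2] tilt z [-0.0172 -0.0035 -0.9998] F [-6.6  0.1  5. ]
[ 0.09848745  0.8791342  -0.22336106  2.08158599  0.69889194  0.27265664
 -2.20905504]
```

View pics/w5.png

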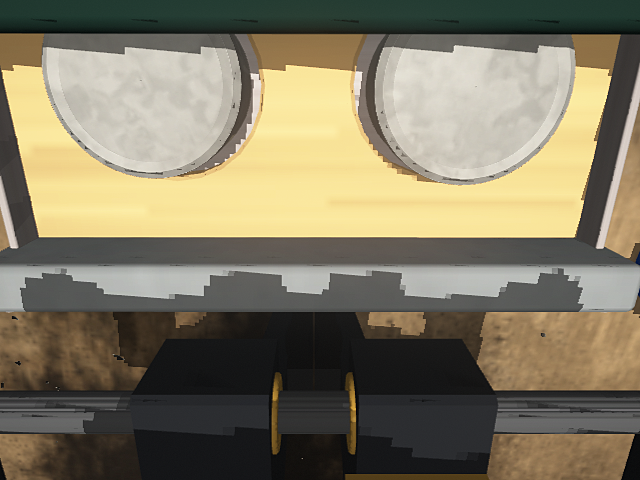

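Both tins (at (145,100) and (470,110)) are seated in their wells and going under the lip, and the fingers are centred on the panel. I keep pushing.

Emit:
move_arm --pt "0.004 0 0 0 0" --pt "0.005 0 0 0 0" --pt "0.005 0 0 0 0" --pt "0.005 0 0 0 0" --pt "0.005 0 0 0 0" --pt "0.005 0 0 0 0" --pt "0.005 0 0 0 0" --pt "0.005 0 0 0 0" --pt "0.004 0 0 0 0" --pt "0.003 0 0 0 0"

```text
clock: 20.5
tool_pos: [0.5373, -0.024, 0.2075]
eef_rot: [0.999, 0.045, -0.009, 0.002]
contact_force: [-8.2, -0.8, 6.2]
opening: 0.009
finger_force: 3.8
```

Emit:
move_arm --pt "0.002 0 0 0 0" --pt "0.002 0 0 0 0" --pt "0.002 0 0 0 0" --pt "0.002 0 0 0 0" --pt "0.002 0 0 0 0" --pt "0.002 0 0 0 0" --pt "0.002 0 0 0 0" --pt "0.002 0 0 0 0" --pt "0 0 0 0 0"

```text
clock: 21.25
tool_pos: [0.5533, -0.0226, 0.2072]
eef_rot: [0.999, 0.045, -0.009, 0.002]
contact_force: [-7.4, -0.3, 6.0]
opening: 0.007
finger_force: 3.5
```

Emit:
move_arm --pt "0.0015 0 0 0 0" --pt "0.0015 0 0 0 0" --pt "0.0015 0 0 0 0" --pt "0.0015 0 0 0 0" --pt "0.0015 0 0 0 0" --pt "0.0015 0 0 0 0" --pt "0.0015 0 0 0 0" --pt "0 0 0 0 0"

```text
clock: 21.92
tool_pos: [0.5634, -0.0217, 0.207]
eef_rot: [0.999, 0.045, -0.01, 0.002]
contact_force: [-6.2, 0.1, 6.1]
opening: 0.002
finger_force: 3.9
```

Emit:
move_arm --pt "0.001 0 0 0 0" --pt "0.001 0 0 0 0" --pt "0.001 0 0 0 0" --pt "0 0 0 0 0"

```text
clock: 22.25
tool_pos: [0.5664, -0.0214, 0.207]
eef_rot: [0.999, 0.045, -0.01, 0.002]
contact_force: [-8.8, -1.1, 6.1]
opening: 0.001
finger_force: 3.9
```

Emit:
move_arm --pt "0.001 0 0 0 0" --pt "0.001 0 0 0 0" --pt "0 0 0 0 0"

```text
clock: 22.5
tool_pos: [0.5682, -0.0213, 0.207]
eef_rot: [0.999, 0.045, -0.01, 0.002]
contact_force: [-8.2, -0.3, 7.2]
opening: 0.006
finger_force: 4.2
```

Emit:
move_arm --pt "0.001 0 0 0 0" --pt "0 0 0 0 0"

```text
clock: 22.67
tool_pos: [0.5691, -0.0212, 0.207]
eef_rot: [0.999, 0.045, -0.01, 0.002]
contact_force: [-8.1, -0.3, 7.1]
opening: 0.006
finger_force: 4.3
```

Emit:
move_arm --pt "0.001 0 0 0 0" --pt "0.001 0 0 0 0" --pt "0 0 0 0 0"

```text
clock: 22.92
tool_pos: [0.571, -0.021, 0.2069]
eef_rot: [0.999, 0.045, -0.01, 0.002]
contact_force: [-8.8, -1.1, 6.5]
opening: 0.006
finger_force: 4.4
```

Emit:
move_arm --pt "0.0008 0 0 0 0" --pt "0.0008 0 0 0 0" --pt "0 0 0 0 0"

```text
clock: 23.17
tool_pos: [0.5724, -0.0209, 0.2069]
eef_rot: [0.999, 0.045, -0.01, 0.002]
contact_force: [-9.1, -1.2, 7.8]
opening: -0.002
finger_force: 4.7
```

Emit:
move_arm --pt "0.0007 0 0 0 0" --pt "0.0007 0 0 0 0" --pt "0 0 0 0 0"

```text
clock: 23.42
tool_pos: [0.573, -0.0208, 0.2068]
eef_rot: [0.999, 0.045, -0.012, 0.002]
contact_force: [-11.0, -0.6, 9.0]
opening: 0.006
finger_force: 5.7
```

Buffer reached. I continue gently to about 17 N.

Emit:
move_arm --pt "0.0007 0 0 0 0" --pt "0.0007 0 0 0 0" --pt "0 0 0 0 0"

```text
clock: 23.67
tool_pos: [0.5736, -0.0206, 0.2067]
eef_rot: [0.999, 0.045, -0.013, 0.002]
contact_force: [-14.2, -0.1, 11.9]
opening: 0.003
finger_force: 6.8
```

Emit:
move_arm --pt "0.0007 0 0 0 0" --pt "0.0007 0 0 0 0" --pt "0 0 0 0 0"

```text
clock: 23.92
tool_pos: [0.5742, -0.0206, 0.2067]
eef_rot: [0.999, 0.045, -0.014, 0.003]
contact_force: [-15.5, -1.1, 13.2]
opening: 0.003
finger_force: 7.9
```

Emit:
move_arm --pt "0.0006 0 0 0 0" --pt "0.0006 0 0 0 0" --pt "0 0 0 0 0"

```text
clock: 24.17
tool_pos: [0.5747, -0.0205, 0.2065]
eef_rot: [0.999, 0.045, -0.015, 0.003]
contact_force: [-17.1, -0.4, 14.5]
opening: 0.001
finger_force: 8.8
```

Emit:
move_arm --pt "-0.003 0 0 0 0" --pt "-0.006 0 0 0 0" --pt "-0.01 0 0 0 0" --pt "-0.02 0 0 0 0" --pt "-0.02 0 0 0 0" --pt "-0.02 0 -0.03 0 0" --pt "0 0 -0.04 0 0" --pt "0 0 -0.04 0 0" --pt "0 0.03 -0.02 0 0"

```text
clock: 24.92
tool_pos: [0.5079, -0.0506, 0.3429]
eef_rot: [0.999, 0.051, -0.002, -0.002]
contact_force: [0.9, 0.8, -0.7]
opening: 0.007
finger_force: 0.0
```

Emit:
move_arm --pt "0 0.04 0 0 0" --pt "0 0.04 0 0 0" --pt "0 0.04 0 0 0" --pt "0 0.04 0 0 0" --pt "0 0.04 0 0 0" --pt "0 0.03 0 0 0" --pt "0 0 0 0 0" --pt "0 0 0 0 0" --pt "0 0 0 0 0" --pt "0 0 0 0 0"

```text
clock: 25.75
tool_pos: [0.5275, -0.2839, 0.3387]
eef_rot: [0.999, 0.047, -0.006, 0.0]
contact_force: [-0.1, 0.9, -0.5]
opening: 0.003
finger_force: 0.0
```

Run:
```python
from m import *
t=snapshot('top'); save(t,'t9'); print(r.get_state()['clock'])
c=cloud(t); m=(c[...,2]>0.05)&(c[...,2]<0.068); m[:, :240]=0; m[:,400:]=0; m[:130]=0;m[290:]=0
d=c[...,:2]-C; lx=d@[np.cos(YAW),np.sin(YAW)]; ly=d@[-np.sin(YAW),np.cos(YAW)]; m&=np.abs(ly)<.115
print(m.sum(),np.round(np.percentile(lx[m],[1,10,50]),4))
```

```text
25.8
1099 [-0.1021 -0.1006 -0.093 ]
```

View pics/t9.png

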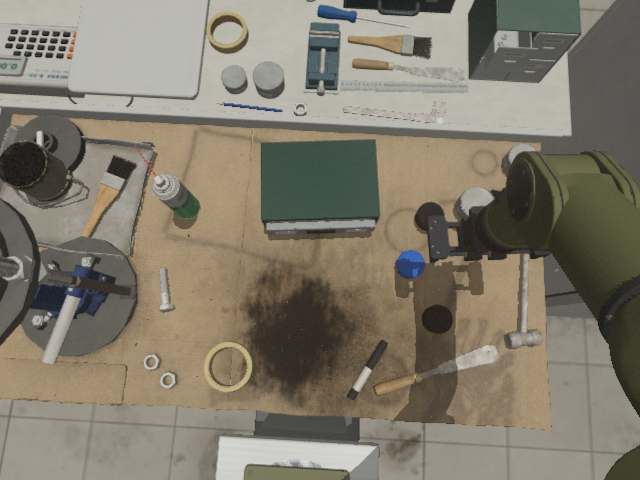

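The drawer is shut and latched 1.5 s after release: its front is at (320,228), as it was at the start. The other things on the bench are unmoved and the arm is clear.

```bash
python3 -c "
from h import *
print(r.finish_job())"
```

```text
the job is handed in; nothing more can be done
None
```

The tin is seated in the right-hand well, the drawer is shut and holding on its latch, and the job was handed in at about 26 s; both presses peaked near 18 N, and the stored tin and the things on the bench were left as they were.

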